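# Secure the airbrush compressor's regulator: lock the knob, nip up the ring under it

## Task

The pressure regulator of the little airbrush compressor has worked loose in its bracket. Push its pressure knob straight down into the locked position, and screw the mounting ring under the knob clockwise until you feel it bite on the bracket, then about an eighth of a turn more; at a quarter of a turn past the bite it would strip. The pressure stays as it is set: do not turn the knob, and leave the other things on the shelf where they stand.

Things in the scene. Friction and masses are not known exactly. Their poses are not given: they have to be found in the camera images.
- compressor: Airbrush compressor, fixed. Origin: on the shelf, straight under the vertical axis of its pressure regulator; z up. Pump, motor and handle (156 mm high) lie 55 to 298 mm from the axis along its +y, to 70 mm either side. Regulator, upwards: bowl, 44 mm block with gauge towards -x, bracket plate, mounting ring, pressure knob. Fittings reach 55 mm along -y, all below the plate.
- bracket: Steel bracket with a rubber gasket, fixed: flat plate 4 mm thick, 50 mm wide (x -25 to 25 mm), y -26 to 79 mm, under the ring all round. Origin: on the axis, in the plate's top face, 135 mm above the shelf. The ring clamps down on this face; clamping force past the bite: 3 N at 0.4 rad, 9 N at 0.8, 17 N at 1.2, 25 N at 1.57.
- ring_centre (a point): On the axis, centre of the underside of the mounting ring, 135.5 mm above the shelf; does not turn with it. Ring: black ribbed plastic nut, 54 mm outside (55 over ribs), 12 mm high, the wide outer one of the pair. Tightens clockwise seen from above, at the same height. Free (0.03 N m) for 0.9 to 3 rad, then bites: 0.9 N m to turn it on, 0.25 to 0.4 felt while held still. Stays tight when let go.
- knob (a joint): How far the pressure knob is pushed down, m: 0 = raised (adjustable), 0.004 = down at its stop (locked). It takes about 5 N, and it stays where it is left.
- knob_top (a point): Centre of the top of the pressure knob, the narrow inner one of the pair, coaxial with the ring: black, fluted, 36 mm diameter (39 over flutes), 26 mm high. Raised, its top is 183 mm above the shelf and its underside 9.5 mm above the ring's top; 4 mm lower when locked.
- knob_mark (a point): Point on the pressure knob's rim line, 18 mm from the axis, in line with the moulded pointer on its top. It goes round with the knob but not down with it, so it shows the pressure setting alone. A grip or a rub turns the knob (0.04 N m), locked or not.
- shoe_brush: Wooden shoe brush, 155 x 50 x 40 mm, lying bristles down; origin under its middle.
- shoe_horn: Stainless shoe horn, 200 x 45 mm, lying flat, under 10 mm high; origin under its middle.
- doorstop: White plastic doorstop, round, 54 mm wide and 36 mm high; origin at the centre of its foot.
- dye_bottle: White plastic bottle of leather dye, 42 mm diameter, 105 mm high, standing; origin at the centre of its foot.
- cream_jar: Amber glass jar of shoe cream, 54 mm diameter, 48 mm high, standing; origin at the centre of its foot.

How it is judged:
At the end, for the whole second after the job is handed in: The pressure knob is down (more than 3 of its 4 mm) and still at its setting (its rim mark within 3.5 mm, 0.2 rad, of where it was at the start), and the ring is clamped on the bracket with more than 4 N (about 0.5 rad past the bite) and at no time more than 24.5 N (about 1.55 rad past it) (value of joint knob above 0.003 m and contact force between anything else and bracket above 4 N and distance of knob_mark from where it was at the start of the episode below 0.0035 m); the robot touches nothing.
It fails at once if the ring is over-tightened: more than 24.5 N on the bracket (a quarter of a turn past the bite) (contact force between anything else and bracket above 24.5 N).
It fails at once if the pressure knob is turned: its rim mark goes more than 3.5 mm (0.2 rad) from where it was (distance of knob_mark from where it was at the start of the episode above 0.0035 m).
It fails at once if the brush, shoe horn, doorstop, bottle or jar is moved by more than 30 mm (distance of any of shoe_brush, shoe_horn, doorstop, dye_bottle, cream_jar from where it was at the start of the episode above 0.03 m).
It also fails if it takes over 69 s, if anything falls off the work surface, if the arm or the gripper's body presses on something with over 40 N, if the wrist force passes 120 N, or if a joint passes its speed limit or range.

## Robot

A 6-joint arm with a two-finger parallel gripper is mounted at the origin on the work surface. World frame = base frame: x ahead of the robot, y to its left, z up, the work surface at z = 0. Lengths are in m, angles in rad, forces in N, time in s.
With the tool pointing down it reaches from about 0.275 to 0.75 m from the base axis. Payload 10.2 kg.
Tool frame: the origin (TCP) lies midway between the tips of the shut fingers; the grasp point (between the pads) lies robot.hold_point_z behind it (robot.hold_point_z is the distance from the TCP to the grasp point, in m); y points along the fingers, z is the direction in which the jaws open and shut, and the axes are right-handed (so a half turn about y gives the same grasp; the last joint's range is limited). The gripper opens to 85 mm and grips with 20 to 120 N. Pads are 22 mm wide; open, the fingers measure 114 mm over their backs; the gripper's body (76 mm by 85 mm) begins 54 mm behind the grasp point. The pads swing forward as they close: fully open they stand 13 mm farther back than shut.
Start: joints at [-1.497, 0.313, 1.498, -0, 1.331, -0.223], TCP at [0.154, -0.502, 0.231] pointing down, gripper open.
Joint ranges: [-2.94, 2.94], [-0.97, 2.17], [0.19, 2.56], [-1.23, 4.37], [0.02, 3.11], [-2.88, 2.88]. Speed limits (rad/s): [2.39, 2.39, 3.01, 3.14, 3.14, 3.14].

## Interface

Orientations are given as a unit quaternion [x, y, z, w].
In Python, from plant import robot gives the robot as it stands.
- The arm moves only by the shell command python3 -m handwheel 'ROWS' [OPENING] [FORCE]. ROWS is JSON, a list of rows, each a list of 2 entries, a list of its own where there are three numbers: the shift along the world's x, y, z in mm, then the turn, a rotation vector about the world's x, y, z in degrees. A call has exactly 10 rows; each row is the pose to reach, as a shift and turn from the pose measured when the call began; what a row does not reach only later rows make up. A row lasts 1/12 s, in which the tool goes at most 41.7 mm and 7.16 degrees, less where a joint would pass 70% of its speed; a pose out of reach is approached as far as the arm can. A call with a gripper value outside its range is refused whole. OPENING is the opening, from 0 (shut) to 1 (fully open), set as the call begins (- or left out, the last holds). The fingers move at their own pace and stop on an object; FORCE is the grip in N (left out, the last holds). Time passes only in rows, so rows that repeat a pose let the fingers close, or fill a call up. It gives the time, the measured TCP pose, the force and the opening at its end, in the units of the state.
- robot.observe(): the state, without advancing time (a new reading comes with each control period).
- robot.snapshot(name): name is "side" or "top"; returns (picture, depth): 420x560x3 uint8, red, green, blue; 420x560 float32, m along the optical axis (not along the pixel's ray), 0 where there is no reading.
- robot.camera_info(name): a dict with "vertical_fov" (degrees; the focal length in pixels is half the picture's height over the tangent of half this angle, whatever the lens; pixels are square), "cx", "cy" (the principal point, pixels), "R" (3x3) and "t" (3): a world point X has camera coordinates R X + t. Camera axes: x right, y down, z forward; pixel columns grow to the right and rows downward; lengths in m; the calibration is good to about 2 mm. A picture is of the moment at which its call begins. camera_info takes no time and is no camera call.
- robot.finish_job(): hands the job in, once; it reports no verdict.
The state is a dict: "t": time; "qpos": joint angles; "joint_vel": joint speeds; "joint_efforts": joint torques, N m; "tool_pos": TCP position; "orientation": TCP orientation; "force": force on the tool from outside, world axes, zero at the start; "ft_torque": the same for the moment, N m; "finger_gap": finger opening in m.
Only numpy, scipy, OpenCV 4.12 (cv2) and the standard library are available. Lean on these libraries where they do the work, as an engineer would, in place of code of your own. Each camera call takes 0.05 s, during which the arm holds its last target.

## Working session

There is one attempt and no reset: what is moved stays moved. The work goes in short steps, Python scripts to look and compute and a shell command to move; the robot and the scene stay as the last step left them, time stands still between calls to the robot, and variables do not carry over. Pictures are saved under pics/ and viewed, and the job is handed in when it is done.

```bash
ls; mkdir -p pics
python3 - <<'E'
from plant import robot
import cv2,numpy as np
s=robot.observe();print(s, robot.hold_point_z)
for n in("side","top"):
    p,d=robot.snapshot(n);cv2.imwrite(f"pics/{n}0.png",p[:,:,::-1]);np.save(f"pics/{n}0d.npy",d);print(n,robot.camera_info(n))
E
```

```text
pics
{'t': 0.0, 'qpos': array([-1.49739625e+00,  3.13451354e-01,  1.49844209e+00,  2.36899502e-05,
        1.33102563e+00, -2.23377117e-01]), 'joint_vel': array([ 4.53632817e-05, -7.79458596e-04, -2.26375122e-04, -9.80050864e-04,
        1.23345409e-03,  1.50854083e-03]), 'joint_efforts': array([-1.00289275e-03, -4.12261891e+01, -2.59745389e+01, -2.23380748e-04,
        4.12964364e-03, -1.04607957e-05]), 'tool_pos': array([ 0.15351667, -0.50177744,  0.23073251]), 'orientation': array([-0.1044967 ,  0.69980328, -0.69886921,  0.10458319]), 'force': array([ 0.55708731, -0.17627442, -0.39896058]), 'ft_torque': array([-0.05800309,  0.0121104 , -0.04566104]), 'finger_gap': 0.08582681351657422} 0.0187
side {'vertical_fov': 44.24040656788597, 'cx': 285.3174999480209, 'cy': 209.98186270177303, 'R': array([[-0.73545613, -0.67727314,  0.02013384],
       [-0.44230213,  0.45736479, -0.77148317],
       [ 0.51329632, -0.57629727, -0.63593109]]), 't': array([0.36062698, 0.39461993, 0.71020313])}
top {'vertical_fov': 56.168914754116024, 'cx': 282.93691518470825, 'cy': 207.32759554361454, 'R': array([[ 0.01632674, -0.99890456,  0.04385339],
       [-0.9830244 , -0.02405249, -0.18189147],
       [ 0.18274701, -0.04013926, -0.98234025]]), 't': array([-0.11123142,  0.56608202,  0.67394105])}
```

View pics/side0.png

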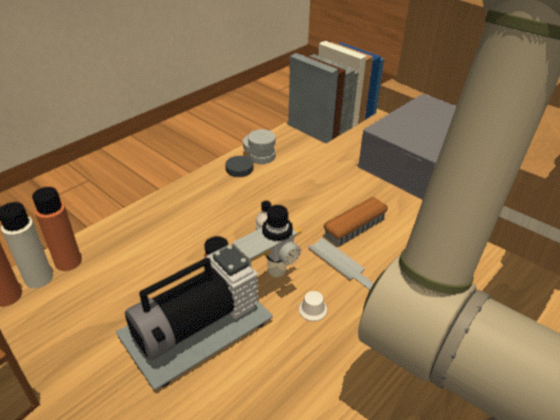

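View pics/top0.png

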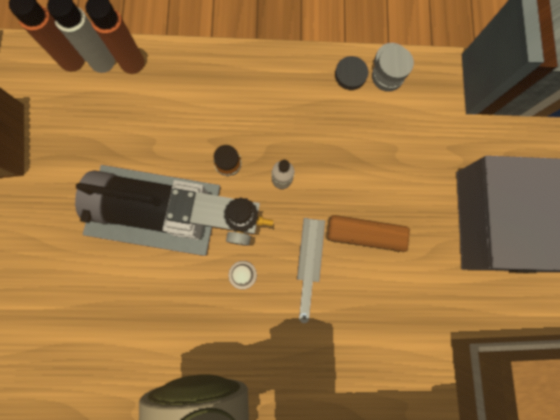

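Top view: regulator (black knob) at about (241,213), compressor body to its left; gauge at (240,238), jar (227,158), bottle (283,172), doorstop (243,274), shoe horn (310,250), brush (368,233). Side view: knob at about (278,217).

```bash
cat > h.py <<'E'
from plant import robot
import cv2,numpy as np
def K(n):
    c=robot.camera_info(n);f=210/np.tan(np.radians(c['vertical_fov']/2));return c,f
def ray(n,u,v):
    c,f=K(n);d=np.array([(u-c['cx'])/f,(v-c['cy'])/f,1.]);R=c['R'];return -R.T@c['t'],R.T@d
def onplane(n,u,v,z):
    o,d=ray(n,u,v);return o+d*(z-o[2])/d[2]
def proj(n,X):
    c,f=K(n);p=c['R']@np.asarray(X)+c['t'];return np.array([c['cx']+f*p[0]/p[2],c['cy']+f*p[1]/p[2]])
def cloud(n,d):
    c,f=K(n);v,u=np.mgrid[:420,:560];P=np.stack([(u-c['cx'])/f*d,(v-c['cy'])/f*d,d],-1);return (P-c['t'])@c['R']
E
python3 - <<'E'
from h import *
for n,(u,v) in(("top",(241,213)),("side",(278,217))):
    p=cv2.imread(f"pics/{n}0.png");d=np.load(f"pics/{n}0d.npy");C=cloud(n,d)
    w=np.zeros((420,560),bool);w[v-40:v+40,u-40:u+40]=1
    for lo,hi in((.172,.20),(.140,.156),(.130,.140)):
        m=w&(d>0)&(C[...,2]>lo)&(C[...,2]<hi);q=C[m];print(n,lo,m.sum(),q.mean(0),q.min(0),q.max(0))
        ys,xs=np.nonzero(m);print("  px",xs.min(),xs.max(),ys.min(),ys.max())
    z=cv2.resize(p[v-40:v+40,u-40:u+40],None,fx=7,fy=7,interpolation=cv2.INTER_CUBIC);z=cv2.convertScaleAbs(z,alpha=1.6,beta=20);cv2.imwrite(f"pics/{n}0z.png",z)
E
```

```text
top 0.172 475 [ 0.53747797 -0.02780884  0.18311543] [ 0.51979412 -0.04607564  0.17291392] [ 0.55643327 -0.00939592  0.18696328]
  px 227 251 199 223
top 0.14 411 [ 0.53268233 -0.02989417  0.14826025] [ 0.51123417 -0.05460241  0.14027628] [ 5.66546058e-01 -2.79453792e-04  1.52865188e-01]
  px 223 257 197 231
top 0.13 869 [0.54379908 0.01078273 0.1356815 ] [ 0.49518722 -0.05554533  0.1300704 ] [0.57316618 0.03822169 0.13968972]
  px 201 258 193 242
side 0.172 338 [ 0.53667244 -0.0247012   0.18262773] [ 0.52070705 -0.04526378  0.17223679] [ 0.55688289 -0.00918888  0.18823518]
  px 267 288 204 222
side 0.14 407 [ 0.53160023 -0.01884622  0.14870824] [ 0.51222178 -0.05647039  0.14007792] [0.56649439 0.02288163 0.15410935]
  px 252 292 219 248
side 0.13 816 [0.54225274 0.01667051 0.13654373] [ 0.49521842 -0.0519896   0.13004025] [0.5760492  0.0606811  0.13994968]
  px 238 297 227 256
```

```bash
cd pics; python3 -c "
import cv2,numpy as np
cv2.imwrite('z0.png',cv2.resize(np.hstack([cv2.imread('top0z.png'),cv2.imread('side0z.png')]),(800,400)))"
```

```text
(no output)
```

View pics/z0.png

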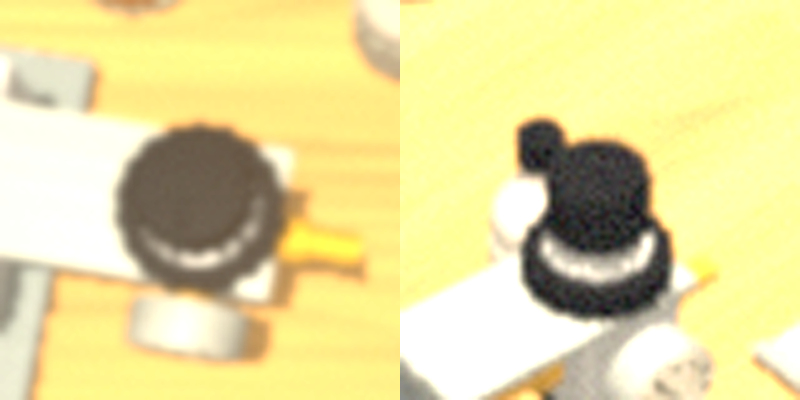

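Run:
```python
from h import *
from scipy.spatial.transform import Rotation as Ro
s=robot.observe();R=Ro.from_quat(s['orientation']).as_matrix();print(R.round(3), np.degrees(np.arctan2(R[1,2],R[0,2])))
C=np.concatenate([cloud(n,np.load(f"pics/{n}0d.npy")).reshape(-1,3)[np.load(f"pics/{n}0d.npy").ravel()>0] for n in("top","side")])
# heights on grid
for x in np.arange(.1,.8,.05):
    print("%.2f"%x,[int(1000*np.percentile(q,98)) if len(q:=C[(abs(C[:,0]-x)<.025)&(abs(C[:,1]-y)<.025)][:,2])>3 else -1 for y in np.arange(-.6,.35,.05)])
# bracket plate direction
m=(abs(C[:,2]-.1355)<.003)&(np.hypot(C[:,0]-.538,C[:,1]+.0276)>.032)&(np.hypot(C[:,0]-.538,C[:,1]+.0276)<.09)&(C[:,1]>-.02)
q=C[m][:,:2];print(m.sum(),q.mean(0)-[.538,-.0276])
# ring annulus from top cam
d=np.load("pics/top0d.npy");P=cloud("top",d);m=(abs(P[...,2]-.148)<.005)&(np.hypot(P[...,0]-.538,P[...,1]+.0276)<.04)
(cx,cy),r=cv2.minEnclosingCircle(P[m][:,:2].astype(np.float32));print("ring",cx,cy,r)
```

```text
[[-0.956 -0.     0.292]
 [-0.292  0.001 -0.956]
 [-0.    -1.    -0.001]] -72.99299780541807
0.10 [-1, -1, -1, -1, -1, 5, 4, -1, -1, -1, -1, 257, 267, 263, -1, -1, -1, -1, -1]
0.15 [-1, -1, -1, 75, 5, 5, 5, -1, -1, -1, -1, 255, 270, 265, 224, -1, -1, -1, -1]
0.20 [-1, -1, -1, 197, 192, 4, 4, 3, 3, 3, 541, 584, 441, 294, 239, 3, 3, 3, 2]
0.25 [203, 203, 203, 202, 200, 4, 4, 3, 3, 3, 3, 591, 469, 314, 243, 3, 3, 3, 3]
0.30 [203, 203, 203, 202, 200, 3, 3, 3, 3, 3, 574, 581, 398, 272, 242, 3, 3, 3, 3]
0.35 [53, 128, 200, 201, 198, 3, 3, 3, 3, 5, 3, 4, 4, 4, 4, 4, 3, 3, 3]
0.40 [4, 3, 3, 3, 3, 3, 4, 4, 4, 6, 4, 5, 6, 4, 4, 4, 4, 3, 3]
0.45 [58, 113, 113, 112, 4, 5, 5, 4, 4, 11, 4, 38, 37, 4, 4, 4, 4, 4, 3]
0.50 [116, 114, 115, 113, 5, 42, 44, 43, 42, 10, 4, 180, 171, 122, 118, 81, 21, 21, 4]
0.55 [116, 115, 115, 113, 5, 43, 43, 44, 44, 10, 113, 186, 185, 138, 156, 157, 157, 136, 4]
0.60 [115, 115, 115, 113, 4, 4, 5, 5, 4, 4, 76, 4, 3, 133, 134, 110, 157, 155, 4]
0.65 [116, 115, 115, 113, 5, 5, 4, 4, 4, 3, 108, 3, 51, 51, 19, 20, 20, 21, 4]
0.70 [3, 3, 5, 5, 5, 5, 5, 4, 4, 4, 5, 4, 51, 48, 4, 4, 4, 4, 4]
0.75 [4, 5, 5, 5, 5, 5, 5, 5, 4, 5, 4, 4, 4, 4, 4, 4, 4, 4, 4]
1613 [0.00893769 0.05450527]
ring 0.539071261882782 -0.027382690459489822 0.027944454923272133
```

```bash
python3 -m handwheel '[[[0,0,40],[0,0,7]],[[20,25,60],[0,0,14]],[[45,56,60],[0,0,21]],[[70,87,60],[0,0,28]],[[95,118,60],[0,0,35]],[[120,148,60],[0,0,42]],[[145,179,60],[0,0,49]],[[170,210,60],[0,0,56]],[[195,241,60],[0,0,63]],[[220,271,60],[0,0,70]]]' 0 60
```

```text
t: 0.93
tool_pos: [0.3743, -0.2289, 0.2907]
orientation: [-0.488, 0.512, -0.511, 0.488]
force: [0.6, -0.1, -0.0]
finger_gap: -0.0002
```

```bash
python3 -m handwheel '[[[22,27,0],[0,0,7]],[[44,54,0],[0,0,14]],[[66,81,0],[0,0,21]],[[88,108,0],[0,0,28]],[[110,135,0],[0,0,35]],[[130,160,0],[0,0,42]],[[150,184,0],[0,0,49]],[[164,201,0],[0,0,56]],[[164,201,-30],[0,0,63]],[[164,201,-60],[0,0,70]]]'
python3 - <<'E'
from h import *
s=robot.observe();print(s['tool_pos'],s['qpos'],s['force'],s['ft_torque'])
E
```

```text
t: 1.77
tool_pos: [0.5392, -0.0268, 0.2304]
orientation: [0.694, -0.135, 0.137, -0.693]
force: [-0.3, -0.5, -0.2]
finger_gap: -0.0
[ 0.5391605  -0.02682206  0.23036883] [-2.66313365e-01  3.45321439e-01  1.45554911e+00 -1.13548183e-03
  1.33870980e+00 -1.44968378e+00] [-0.27398926 -0.5023058  -0.18183007] [ 0.03656287 -0.01609466 -0.03299142]
```

```bash
python3 -m handwheel '[[[-0.5,-0.5,-20],[0,0,0]],[[-0.5,-0.5,-36],[0,0,0]],[[-0.5,-0.5,-42],[0,0,0]],[[-0.5,-0.5,-44],[0,0,0]],[[-0.5,-0.5,-45.5],[0,0,0]],[[-0.5,-0.5,-47],[0,0,0]],[[-0.5,-0.5,-48],[0,0,0]],[[-0.5,-0.5,-49],[0,0,0]],[[-0.5,-0.5,-49],[0,0,0]],[[-0.5,-0.5,-49],[0,0,0]]]'
python3 - <<'E'
from h import *
s=robot.observe();print(s['tool_pos'],s['force'],s['ft_torque'])
E
```

```text
t: 2.6
tool_pos: [0.539, -0.0275, 0.1822]
orientation: [0.694, -0.135, 0.137, -0.693]
force: [-1.0, 0.3, 4.7]
finger_gap: 0.0001
[ 0.53901907 -0.02746843  0.18219607] [-1.03375298  0.2546906   4.65986544] [-0.03414217  0.08704382  0.02196377]
```

```bash
python3 -m handwheel '[[[0,0,-1.5],[0,0,0]],[[0,0,-2.5],[0,0,0]],[[0,0,-3],[0,0,0]],[[0,0,-3.5],[0,0,0]],[[0,0,-4],[0,0,0]],[[0,0,-4.5],[0,0,0]],[[0,0,-4.5],[0,0,0]],[[0,0,-4.5],[0,0,0]],[[0,0,-4.5],[0,0,0]],[[0,0,-4.5],[0,0,0]]]'
python3 - <<'E'
from h import *
s=robot.observe();print(s['tool_pos'],s['force'],s['ft_torque'])
E
```

```text
t: 3.43
tool_pos: [0.5391, -0.0275, 0.1786]
orientation: [0.694, -0.134, 0.138, -0.693]
force: [-2.2, 1.2, 9.2]
finger_gap: 0.0
[ 0.53910067 -0.02745607  0.17855278] [-2.23923965  1.17010408  9.24325347] [ 0.03331938  0.48847309 -0.02844224]
```

```bash
python3 -m handwheel '[[[0,0,-0.7],[0,0,0]],[[0,0,-1.2],[0,0,0]],[[0,0,-1.5],[0,0,0]],[[0,0,-1.5],[0,0,0]],[[0,0,-1.5],[0,0,0]],[[0,0,-1.5],[0,0,0]],[[0,0,-1.5],[0,0,0]],[[0,0,-1.5],[0,0,0]],[[0,0,-1.5],[0,0,0]],[[0,0,-1.5],[0,0,0]]]'
python3 - <<'E'
from h import *
s=robot.observe();print(s['tool_pos'],s['force'],s['ft_torque'])
E
```

```text
t: 4.27
tool_pos: [0.5392, -0.0275, 0.1784]
orientation: [0.695, -0.134, 0.138, -0.693]
force: [-4.3, 1.1, 11.6]
finger_gap: -0.0004
[ 0.53916656 -0.02747106  0.17837068] [-4.25160314  1.06245898 11.56577605] [0.16654935 0.89465527 0.02157579]
```

```bash
python3 -m handwheel '[[[0,0,15],[0,0,0]],[[0,0,45],[0,0,4]],[[0,0,60],[0,0,11]],[[0,0,60],[0,0,18]],[[0,0,60],[0,0,25]],[[0,0,60],[0,0,32]],[[0,0,60],[0,0,39]],[[0,0,60],[0,0,46]],[[0,0,60],[0,0,53]],[[0,0,60],[0,0,60]]]' 0.85 60
python3 - <<'E'
from h import *
s=robot.observe();print(s['tool_pos'],s['qpos'],s['force'],s['ft_torque'],s['finger_gap'])
for n in("side","top"):
    p,d=robot.snapshot(n);cv2.imwrite(f"pics/{n}1.png",p[:,:,::-1]);np.save(f"pics/{n}1d.npy",d)
a=cv2.resize(cv2.imread("pics/side1.png")[150:290,200:380],None,fx=4,fy=4);cv2.imwrite("pics/s1z.png",a)
E
```

```text
t: 5.1
tool_pos: [0.5391, -0.0275, 0.238]
orientation: [-0.668, -0.233, 0.229, 0.669]
force: [-0.4, -0.2, -0.9]
finger_gap: 0.0725
[ 0.53906018 -0.02745098  0.2379878 ] [-0.27005414  0.33840752  1.44506253  0.0042361   1.35489148 -2.50794066] [-0.3852986  -0.19989621 -0.85040101] [-7.56641310e-05 -8.05696601e-02 -1.21076781e-02] 0.07252481392808857
```

View pics/s1z.png

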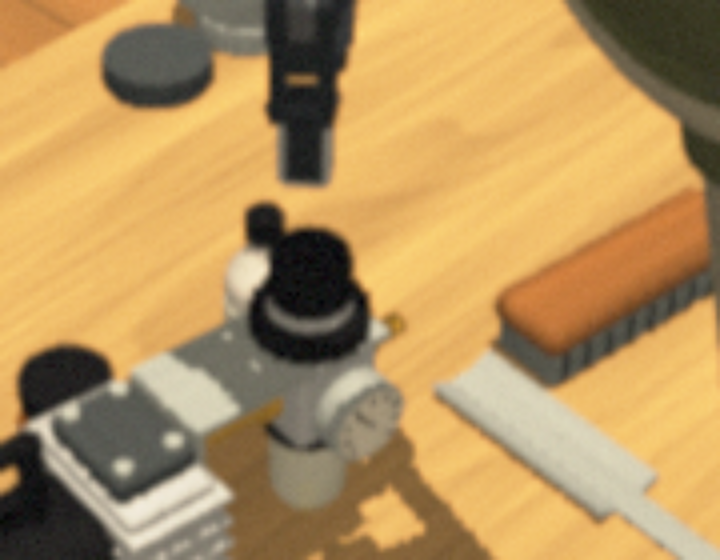

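Run:
```python
from h import *
d=np.load("pics/side1d.npy");P=cloud("side",d)
m=(d>0)&(P[...,2]>.2)&(np.hypot(P[...,0]-.539,P[...,1]+.0275)<.07);q=P[m]
print(np.sort(q[:,2])[[0,5,15,30,60]]);l=q[q[:,2]<.265];print(l.mean(0),l.min(0),l.max(0))
for n in("top","side"):
    d=np.load(f"pics/{n}1d.npy");P=cloud(n,d);m=(d>0)&(P[...,2]>.165)&(P[...,2]<.192)&(np.hypot(P[...,0]-.539,P[...,1]+.0275)<.021);print(n,m.sum(),P[m].mean(0) if m.sum() else 0,np.percentile(P[m][:,2],[50,80,95]) if m.sum() else 0)
d=np.load("pics/side0d.npy");P=cloud("side",d);m=(d>0)&(P[...,2]>.165)&(P[...,2]<.192)&(np.hypot(P[...,0]-.539,P[...,1]+.0275)<.021);print(np.percentile(P[m][:,2],[50,80,95]))
```

```text
[0.24801108 0.24915893 0.25126271 0.25477824 0.259458  ]
[ 5.15395409e-01 -3.56957343e-04  2.57363092e-01] [ 0.50385439 -0.06566973  0.24801108] [0.55745022 0.0146699  0.26477308]
top 66 [ 0.52778737 -0.02007298  0.17880726] [0.17934208 0.18025627 0.18124465]
side 363 [ 0.53628832 -0.02446584  0.17728226] [0.17952537 0.18120179 0.18215465]
[0.1835698  0.18554661 0.18647612]
```

```bash
python3 -m handwheel '[[[-0.5,0,-30],[0,0,0]],[[-0.5,0,-60],[0,0,0]],[[-0.5,0,-80],[0,0,0]],[[-0.5,0,-92],[0,0,0]],[[-0.5,0,-100],[0,0,0]],[[-0.5,0,-104],[0,0,0]],[[-0.5,0,-107],[0,0,0]],[[-0.5,0,-107],[0,0,0]],[[-0.5,0,-107],[0,0,0]],[[-0.5,0,-107],[0,0,0]]]'
python3 - <<'E'
from h import *
s=robot.observe();print(s['tool_pos'],s['force'],s['ft_torque'],s['finger_gap'])
for n in("side","top"):
    p,d=robot.snapshot(n);cv2.imwrite(f"pics/{n}2.png",p[:,:,::-1]);np.save(f"pics/{n}2d.npy",d)
a=cv2.resize(cv2.imread("pics/side2.png")[170:270,230:330],None,fx=6,fy=6,interpolation=cv2.INTER_CUBIC);cv2.imwrite("pics/s2z.png",a)
E
```

```text
t: 6.03
tool_pos: [0.5389, -0.0275, 0.1318]
orientation: [-0.669, -0.232, 0.227, 0.669]
force: [0.5, -0.5, 0.5]
finger_gap: 0.0724
[ 0.53892344 -0.02751994  0.13175168] [ 0.51644317 -0.52129677  0.54857906] [-0.03607178 -0.00246911  0.03617319] 0.07244629928198344
```

View pics/s2z.png

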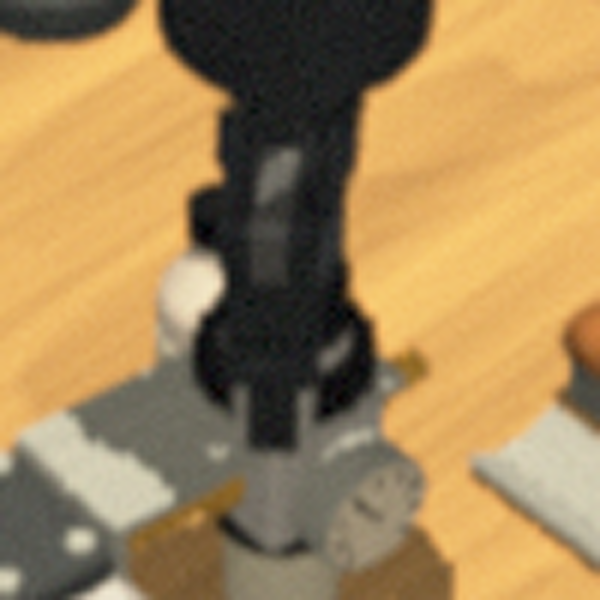

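The near finger (270,420) hangs beside the ring's outer face, with no contact forces. Closing.

```bash
python3 -m handwheel '[[[0,0,0],[0,0,0]],[[0,0,0],[0,0,0]],[[0,0,0],[0,0,0]],[[0,0,0],[0,0,0]],[[0,0,0],[0,0,0]],[[0,0,0],[0,0,0]],[[0,0,0],[0,0,0]],[[0,0,0],[0,0,0]],[[0,0,0],[0,0,0]],[[0,0,0],[0,0,0]]]' 0.4 70
python3 - <<'E'
from h import *
s=robot.observe();print(s['tool_pos'],s['force'],s['ft_torque'],s['finger_gap'])
E
```

```text
t: 6.97
tool_pos: [0.5394, -0.028, 0.1327]
orientation: [0.669, 0.232, -0.227, -0.668]
force: [-1.4, -1.0, 5.9]
finger_gap: 0.0513
[ 0.53941698 -0.02803011  0.13268054] [-1.43074923 -0.96597209  5.92818021] [-0.38554156  0.11126433 -0.01081806] 0.05129806360007246
```

Run:
```python
from h import *
for n in("side","top"):
    p,d=robot.snapshot(n);cv2.imwrite(f"pics/{n}3.png",p[:,:,::-1]);np.save(f"pics/{n}3d.npy",d)
a=cv2.resize(cv2.imread("pics/side3.png")[190:260,240:320],None,fx=9,fy=9,interpolation=cv2.INTER_CUBIC);cv2.imwrite("pics/s3z.png",cv2.convertScaleAbs(a,alpha=1.8,beta=25)[:600])
d=np.load("pics/side3d.npy");P=cloud("side",d)
m=(d>0)&(P[...,2]>.12)&(P[...,0]<.522)&(np.hypot(P[...,0]-.539,P[...,1]+.0275)<.06)
for z in np.arange(.128,.20,.004):
    q=P[m&(abs(P[...,2]-z)<.002)];print("%.3f"%z,len(q), q.mean(0).round(4) if len(q) else '', np.hypot(q[:,0]-.539,q[:,1]+.0275).max().round(4) if len(q) else '')
```

```text
0.128 105 [ 0.5076 -0.0218  0.128 ] 0.0447
0.132 31 [ 0.5113 -0.0224  0.1315] 0.0438
0.136 47 [ 0.5173 -0.0232  0.1362] 0.0497
0.140 29 [ 0.5159 -0.0226  0.1395] 0.0433
0.144 24 [ 0.5146 -0.0205  0.1439] 0.0354
0.148 60 [ 0.5166 -0.0233  0.1486] 0.0385
0.152 34 [ 0.5169 -0.0159  0.1512] 0.0375
0.156 20 [ 0.516  -0.0015  0.1561] 0.0401
0.160 19 [ 0.5155 -0.0026  0.16  ] 0.0385
0.164 22 [ 0.5161 -0.0048  0.1643] 0.0394
0.168 12 [ 0.5173 -0.0066  0.1678] 0.0386
0.172 4 [ 0.5153 -0.0052  0.1705] 0.0397
0.176 1 [ 0.5212 -0.03    0.1749] 0.018
0.180 1 [ 0.5218 -0.028   0.1803] 0.0172
0.184 10 [0.5079 0.006  0.1846] 0.0545
0.188 24 [0.5041 0.0117 0.1884] 0.0581
0.192 50 [0.5066 0.0129 0.1923] 0.059
0.196 30 [0.5061 0.0105 0.1953] 0.0585
```

View pics/s3z.png

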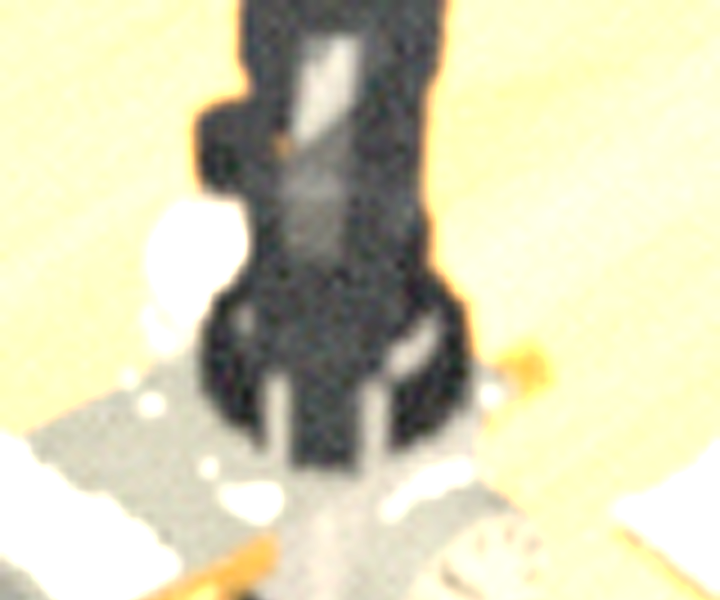

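```bash
python3 -m handwheel '[[[0,0,0],[0,0,0]],[[0,0,0],[0,0,0]],[[0,0,0.5],[0,0,0]],[[-0.5,0.5,1.8],[0,0,0]],[[-0.5,0.5,1.8],[0,0,0]],[[-0.5,0.5,1.8],[0,0,0]],[[-0.5,0.5,1.8],[0,0,0]],[[-0.5,0.5,1.8],[0,0,0]],[[-0.5,0.5,1.8],[0,0,0]],[[-0.5,0.5,1.8],[0,0,0]]]' 0.72 70
python3 - <<'E'
from h import *
s=robot.observe();print(s['tool_pos'],s['force'],s['ft_torque'],s['finger_gap'])
E
```

```text
t: 7.9
tool_pos: [0.5389, -0.0275, 0.1344]
orientation: [0.669, 0.232, -0.227, -0.668]
force: [0.1, 1.0, -0.1]
finger_gap: 0.0616
[ 0.53890053 -0.02754171  0.1344332 ] [ 0.08001341  0.98330277 -0.12394782] [ 0.03624631 -0.02010782 -0.02636905] 0.06157363289826028
```

```bash
python3 -m handwheel '[[[0,0,0],[0,0,0]],[[0,0,0],[0,0,0]],[[0,0,0],[0,0,0]],[[0,0,0],[0,0,0]],[[0,0,0],[0,0,0]],[[0,0,0],[0,0,0]],[[0,0,0],[0,0,0]],[[0,0,0],[0,0,0]],[[0,0,0],[0,0,0]],[[0,0,0],[0,0,0]]]' 0.4 70
python3 - <<'E'
from h import *
s=robot.observe();print(s['tool_pos'],s['qpos'][5],s['force'],s['ft_torque'],s['finger_gap'])
E
```

```text
t: 8.73
tool_pos: [0.5394, -0.0281, 0.1353]
orientation: [0.67, 0.233, -0.226, -0.668]
force: [-1.2, -2.5, 5.2]
finger_gap: 0.051
[ 0.53938906 -0.02807395  0.13533402] -2.5036069122901337 [-1.24573664 -2.45523049  5.22722996] [-0.40008077  0.08819948 -0.0711377 ] 0.050977630790935174
```

```bash
python3 -m handwheel '[[[0,0,0],[0,0,-6]],[[0,0,0],[0,0,-12]],[[0,0,0],[0,0,-18]],[[0,0,0],[0,0,-24]],[[0,0,0],[0,0,-30]],[[0,0,0],[0,0,-36]],[[0,0,0],[0,0,-42]],[[0,0,0],[0,0,-45]],[[0,0,0],[0,0,-45]],[[0,0,0],[0,0,-45]]]'
python3 - <<'E'
from h import *
s=robot.observe();print(s['tool_pos'],s['qpos'][5],s['force'],s['ft_torque'],s['finger_gap'])
E
```

```text
t: 9.57
tool_pos: [0.5392, -0.0276, 0.1354]
orientation: [0.708, -0.041, 0.045, -0.704]
force: [-1.8, 4.6, 2.5]
finger_gap: 0.0509
[ 0.53918784 -0.02757723  0.13536333] -1.713247061108269 [-1.77057764  4.58742233  2.47449094] [0.70361945 0.36015124 0.01271055] 0.05087794651471398
```

```bash
python3 -m handwheel '[[[0,0,0],[0,0,-5]],[[0,0,0],[0,0,-10]],[[0,0,0],[0,0,-15]],[[0,0,0],[0,0,-20]],[[0,0,0],[0,0,-20]],[[0,0,0],[0,0,-20]],[[0,0,0],[0,0,-20]],[[0,0,0],[0,0,-20]],[[0,0,0],[0,0,-20]],[[0,0,0],[0,0,-20]]]'
python3 - <<'E'
from h import *
s=robot.observe();print(s['tool_pos'],s['qpos'][5],s['force'],s['ft_torque'],s['finger_gap'])
E
```

```text
t: 10.4
tool_pos: [0.5392, -0.0273, 0.1354]
orientation: [0.69, -0.162, 0.166, -0.686]
force: [-0.7, 5.0, 1.5]
finger_gap: 0.051
[ 0.53921644 -0.02731195  0.13538106] -1.36492893830455 [-0.6952816   4.97758171  1.48638971] [0.86130507 0.02637908 0.0636794 ] 0.05100836713523437
```

```bash
python3 -m handwheel '[[[0,0,0],[0,0,-5]],[[0,0,0],[0,0,-10]],[[0,0,0],[0,0,-15]],[[0,0,0],[0,0,-20]],[[0,0,0],[0,0,-20]],[[0,0,0],[0,0,-20]],[[0,0,0],[0,0,-20]],[[0,0,0],[0,0,-20]],[[0,0,0],[0,0,-20]],[[0,0,0],[0,0,-20]]]'
python3 - <<'E'
from h import *
s=robot.observe();print(s['tool_pos'],s['qpos'][5],s['force'],s['ft_torque'],s['finger_gap'])
E
```

```text
t: 11.23
tool_pos: [0.5394, -0.027, 0.1354]
orientation: [0.651, -0.278, 0.282, -0.647]
force: [-0.2, 5.4, 1.3]
finger_gap: 0.0509
[ 0.53938515 -0.0270048   0.13537716] -1.0171394629563888 [-0.1913647   5.40016277  1.28724868] [ 0.80535322  0.0399901  -0.04355334] 0.050919352098213286
```

```bash
python3 -m handwheel '[[[0,0,0],[0,0,-5]],[[0,0,0],[0,0,-10]],[[0,0,0],[0,0,-15]],[[0,0,0],[0,0,-20]],[[0,0,0],[0,0,-20]],[[0,0,0],[0,0,-20]],[[0,0,0],[0,0,-20]],[[0,0,0],[0,0,-20]],[[0,0,0],[0,0,-20]],[[0,0,0],[0,0,-20]]]'
python3 - <<'E'
from h import *
s=robot.observe();print(s['tool_pos'],s['qpos'][5],s['force'],s['ft_torque'],s['finger_gap'])
E
```

```text
t: 12.07
tool_pos: [0.5396, -0.0268, 0.1354]
orientation: [0.593, -0.386, 0.389, -0.589]
force: [2.7, 5.2, 0.6]
finger_gap: 0.0507
[ 0.53960224 -0.02683491  0.13539452] -0.6707414262903575 [2.65871055 5.19476013 0.64265508] [ 0.81208195 -0.11862502 -0.00542401] 0.050684216980264
```

```bash
python3 -m handwheel '[[[0,0,0],[0,0,-5]],[[0,0,0],[0,0,-10]],[[0,0,0],[0,0,-15]],[[0,0,0],[0,0,-20]],[[0,0,0],[0,0,-20]],[[0,0,0],[0,0,-20]],[[0,0,0],[0,0,-20]],[[0,0,0],[0,0,-20]],[[0,0,0],[0,0,-20]],[[0,0,0],[0,0,-20]]]'
python3 - <<'E'
from h import *
s=robot.observe();print(s['tool_pos'],s['qpos'][5],s['force'],s['ft_torque'],s['finger_gap'])
E
```

```text
t: 12.9
tool_pos: [0.5399, -0.0267, 0.1354]
orientation: [0.518, -0.482, 0.484, -0.514]
force: [2.0, 4.8, 0.5]
finger_gap: 0.0507
[ 0.53988284 -0.02672718  0.13540389] -0.3268454429244841 [2.01876086 4.76989508 0.46956652] [ 0.76808354 -0.2103655  -0.0634863 ] 0.0507275100063379
```

```bash
python3 -m handwheel '[[[0,0,0],[0,0,-5]],[[0,0,0],[0,0,-10]],[[0,0,0],[0,0,-15]],[[0,0,0],[0,0,-20]],[[0,0,0],[0,0,-20]],[[0,0,0],[0,0,-20]],[[0,0,0],[0,0,-20]],[[0,0,0],[0,0,-20]],[[0,0,0],[0,0,-20]],[[0,0,0],[0,0,-20]]]'
python3 - <<'E'
from h import *
s=robot.observe();print(s['tool_pos'],s['qpos'][5],s['force'],s['ft_torque'],s['finger_gap'])
E
```

```text
t: 13.73
tool_pos: [0.5401, -0.0267, 0.1354]
orientation: [0.428, -0.563, 0.565, -0.424]
force: [4.7, 4.1, -0.4]
finger_gap: 0.0511
[ 0.54014354 -0.02673194  0.13541034] 0.016256761648218678 [ 4.69623258  4.13262581 -0.40160259] [ 0.77573394 -0.41718085  0.30006112] 0.051073574603637296
```

Reaction torque has jumped to 0.30 N m: the ring has bitten within the last 20°. Firmer grip, then on; ending the call in motion to read the turning torque.

```bash
python3 -m handwheel '[[[0,0,0],[0,0,0]],[[0,0,0],[0,0,0]],[[0,0,0],[0,0,-2]],[[0,0,0],[0,0,-4]],[[0,0,0],[0,0,-6]],[[0,0,0],[0,0,-8]],[[0,0,0],[0,0,-10]],[[0,0,0],[0,0,-12]],[[0,0,0],[0,0,-14]],[[0,0,0],[0,0,-16]]]' 0.4 100
python3 - <<'E'
from h import *
s=robot.observe();print(s['tool_pos'],s['qpos'][5],s['force'],s['ft_torque'],s['finger_gap'])
E
```

```text
t: 14.57
tool_pos: [0.5404, -0.0268, 0.1357]
orientation: [0.346, -0.617, 0.619, -0.343]
force: [2.7, 3.8, 1.7]
finger_gap: 0.0501
[ 0.54042573 -0.02679499  0.13567946] 0.292729345630288 [2.67165024 3.77200471 1.74360469] [ 0.7378199  -0.26563008  0.9362904 ] 0.050113982568447984
```

```bash
python3 -m handwheel '[[[0,0,0],[0,0,-3]],[[0,0,0],[0,0,-6]],[[0,0,0],[0,0,-9]],[[0,0,0],[0,0,-12]],[[0,0,0],[0,0,-15]],[[0,0,0],[0,0,-18]],[[0,0,0],[0,0,-20]],[[0,0,0],[0,0,-22]],[[0,0,0],[0,0,-22]],[[0,0,0],[0,0,-22]]]'
python3 - <<'E'
from h import *
s=robot.observe();print(s['tool_pos'],s['qpos'][5],s['force'],s['ft_torque'],s['finger_gap'])
for n in("side","top"):
    p,d=robot.snapshot(n);cv2.imwrite(f"pics/{n}4.png",p[:,:,::-1]);np.save(f"pics/{n}4d.npy",d)
E
```

```text
t: 15.4
tool_pos: [0.5407, -0.027, 0.1358]
orientation: [0.223, -0.671, 0.673, -0.219]
force: [3.2, 2.1, 1.3]
finger_gap: 0.0496
[ 0.54067073 -0.02703029  0.13575374] 0.6726041115618034 [3.15369819 2.08346005 1.27855431] [ 0.5929546  -0.51418522  0.81959497] 0.04957638132430124
```

```bash
python3 -m handwheel '[[[0,0,0],[0,0,0]],[[0,0,0],[0,0,0]],[[0,0,0],[0,0,0]],[[0,0,0],[0,0,0]],[[0,0,0],[0,0,0]],[[0,0,0],[0,0,0]],[[0,0,0],[0,0,0]],[[0,0,0],[0,0,0]],[[0,0,0],[0,0,0]],[[0,0,0],[0,0,0]]]' 0.8; python3 -m handwheel '[[[0,0,5],[0,0,0]],[[0,0,15],[0,0,0]],[[0,0,35],[0,0,0]],[[0,0,65],[0,0,0]],[[0,0,100],[0,0,0]],[[-30,-10,120],[0,0,0]],[[-65,-20,120],[0,0,0]],[[-100,-30,120],[0,0,0]],[[-130,-40,120],[0,0,0]],[[-150,-50,120],[0,0,0]]]'
python3 - <<'E'
from h import *
s=robot.observe();print(s['tool_pos'],s['force'],s['ft_torque'],s['finger_gap'])
for n in("side","top"):
    p,d=robot.snapshot(n);cv2.imwrite(f"pics/{n}5.png",p[:,:,::-1]);np.save(f"pics/{n}5d.npy",d)
r=[]
for n,(u,v) in(("top",(241,213)),("side",(278,222))):
  for k in(0,5):
    r.append(cv2.resize(cv2.imread(f"pics/{n}{k}.png")[v-35:v+35,u-35:u+35],(300,300),interpolation=cv2.INTER_CUBIC))
cv2.imwrite("pics/cmp.png",cv2.convertScaleAbs(np.vstack([np.hstack(r[:2]),np.hstack(r[2:])]),alpha=2.2,beta=20))
for n in("top","side"):
    for k in(0,5):
        d=np.load(f"pics/{n}{k}d.npy");P=cloud(n,d);m=(d>0)&(P[...,2]>.165)&(P[...,2]<.192)&(np.hypot(P[...,0]-.5385,P[...,1]+.0275)<.016);print(n,k,m.sum(),np.median(P[m],0) if m.sum() else 0)
E
```

```text
t: 16.33
tool_pos: [0.5406, -0.027, 0.1357]
orientation: [0.223, -0.671, 0.673, -0.219]
force: [0.1, 0.4, -0.8]
finger_gap: 0.0684
t: 17.17
tool_pos: [0.3885, -0.0769, 0.2567]
orientation: [0.223, -0.67, 0.673, -0.219]
force: [0.5, -0.3, 1.2]
finger_gap: 0.0684
[ 0.38847846 -0.07693562  0.25674556] [ 0.48968196 -0.34900458  1.16774989] [ 0.01989212 -0.01629485 -0.01014574] 0.06840176507281005
top 0 348 [ 0.53842835 -0.02769424  0.18385154]
top 5 340 [ 0.53870695 -0.0277494   0.17949981]
side 0 247 [ 0.53499249 -0.02414329  0.18462006]
side 5 232 [ 0.5354369  -0.0243436   0.18045338]
```

View pics/cmp.png

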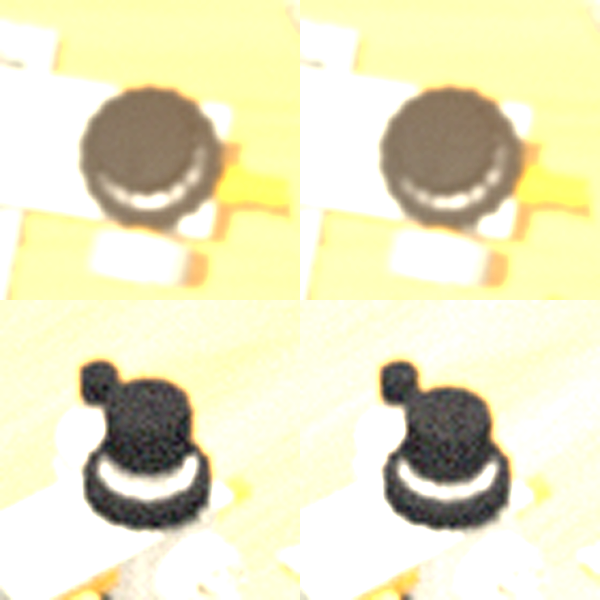

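View pics/top5.png

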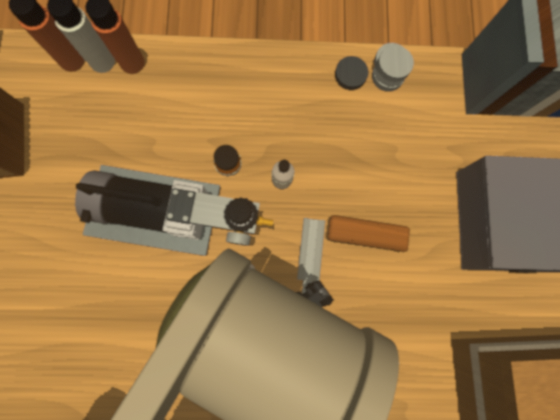

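The knob top is 4.2–4.3 mm lower in both views, still at about (241,213) in the top view. The other items stand at the same pixels as before, except the doorstop, which the arm hides. The arm is clear, so I'm handing in.

```bash
python3 -c "
from plant import robot
print(robot.finish_job())"
```

```text
the job is handed in; nothing more can be done
None
```

I pushed the knob down into its locked position, tightened the ring past its bite, and handed the job in at about 17 s of the 69 s allowed.

- **Knob:** I pressed it with shut fingers until it reached its stop at about 11 N. Depth readings put its top 4.2–4.3 mm lower in both views. The fingers did not close on the knob, and no turning moment showed while pressing. I could not read the moulded pointer in the pictures, so its setting is not confirmed by eye.
- **Ring:** One grip was enough for the whole turn. It ran free for at least 125° (±0.07 N m, sensor noise), then bit within the next 20° (0.30 N m held still). I turned it another 38°, with 0.94 N m measured while turning. That puts it between 0.66 and 1.0 rad past the bite, if the pads did not slip on the ring. The 0.94 N m matches the expected 0.9, but I did not check separately for slip. The clamping force itself could not be measured; by the given figures it should be about 7 to 13 N.
- **Grip:** The fingers read a gap of about 50–51 mm on the 54 mm ring, with about 5 N upward on the tool as they closed. Raising the grip 1.8 mm and closing again gave the same reading, so I took it as pads dragging on the ring, not touching the plate.
- **Last look:** The jar, bottle, shoe horn and brush were at the same image positions as before. The doorstop was hidden behind the arm in the last top view, and no contact force showed on the way out. The gripper was clear of everything.

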